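# Put the check weights back after the balance check

## Task

The morning balance check is done and the four check weights still stand in a pile on the balance pan. Take the pile down from the top, one weight at a time, and put each weight flat into the seat of its own open case, the one whose seat is its size: the 50 g weight first, then the 100 g, the 200 g and last the 500 g. Set them down rather than drop them, and leave the dropper bottle standing where it is.

Things in the scene. Friction and masses are not known exactly. Their poses are not given: they have to be found in the camera images.
- weight_50: 50 g check weight: a plain flat-topped brass cylinder 22 mm across and 15.5 mm high, with a shallow groove round its side. At the start it is at the top of the pile (on the 100 g weight). Origin at the centre of its underside, z up. It is not held to its neighbours; the weights' centres in the pile may lie up to 3 mm off one another.
- weight_100: 100 g check weight: a plain flat-topped steel cylinder 32 mm across and 16 mm high, with a shallow groove round its side. At the start it is second from the top (on the 200 g weight). Origin at the centre of its underside, z up. It is not held to its neighbours; the weights' centres in the pile may lie up to 3 mm off one another.
- weight_200: 200 g check weight: a plain flat-topped brass cylinder 44 mm across and 15.5 mm high, with a shallow groove round its side. At the start it is third from the top (on the 500 g weight). Origin at the centre of its underside, z up. It is not held to its neighbours; the weights' centres in the pile may lie up to 3 mm off one another.
- weight_500: 500 g check weight: a plain flat-topped steel cylinder 58 mm across and 24 mm high, with a shallow groove round its side. At the start it is at the bottom of the pile, on the balance pan. Origin at the centre of its underside, z up. It is not held to its neighbours; the weights' centres in the pile may lie up to 3 mm off one another.
- case_50: open case of the 50 g weight, fixed: round black plastic base of a screw case, 48 mm across, its collar 40 mm, 18 mm high. Its round seat has a blue felt floor 12 mm above the counter (6 mm deep), 30 mm across, 34 mm at the mouth; the weight sticks out 9.5 mm. Origin at the centre of its underside, z up. The cases differ only in size and stand in any of four places.
- case_100: open case of the 100 g weight, fixed: round black plastic base of a screw case, 58 mm across, its collar 50 mm, 18 mm high. Its round seat has a blue felt floor 12 mm above the counter (6 mm deep), 40 mm across, 44 mm at the mouth; the weight sticks out 10 mm. Origin at the centre of its underside, z up. The cases differ only in size and stand in any of four places.
- case_200: open case of the 200 g weight, fixed: round black plastic base of a screw case, 70 mm across, its collar 62 mm, 18 mm high. Its round seat has a blue felt floor 12 mm above the counter (6 mm deep), 52 mm across, 56 mm at the mouth; the weight sticks out 9.5 mm. Origin at the centre of its underside, z up. The cases differ only in size and stand in any of four places.
- case_500: open case of the 500 g weight, fixed: round black plastic base of a screw case, 84 mm across, its collar 76 mm, 18 mm high. Its round seat has a blue felt floor 12 mm above the counter (6 mm deep), 66 mm across, 70 mm at the mouth; the weight sticks out 18 mm. Origin at the centre of its underside, z up. The cases differ only in size and stand in any of four places.
- balance: compact white laboratory balance, 195 x 150 mm, fixed, with a flat round steel pan 112 mm across whose top is 52 mm above the counter. Origin on the counter under the pan's centre; its -x side carries the sloping display and keys. The pan does not move.
- dropper: full brown glass dropper bottle with a black dropper cap, 31 mm across and 85 mm high, standing loose on the counter between the balance and the cases. Origin at the centre of its underside, z up. It is not part of the job and must stay where it stands.

How it is judged:
By the outcome, as a careful person would: the job done as asked, in the order asked, and still so for the second after the job is handed in, with the robot touching nothing.
It also fails if it takes over 96 s, if anything falls off the work surface, if the arm or the gripper's body presses on something with over 40 N, if the wrist force passes 120 N, or if a joint passes its speed limit or range.

## Robot

A 6-joint arm with a two-finger parallel gripper is mounted at the origin on a cart in front of the work surface, level with it; the furniture and walls round the work are solid. World frame = base frame: x ahead of the robot, y to its left, z up, the work surface at z = 0. Lengths are in mm, angles in rad, forces in N, time in s.
With the tool pointing down it reaches from about 325 to 875 mm from the base axis. Payload 4.4 kg.
Tool frame: the origin (TCP) lies where the fingers leave the gripper's body, on its centre line; the fingertips stand 73 mm ahead of it and the grasp point (between the pads) lies 54 mm ahead of it; z points along the fingers, y is the line along which they close (so a half turn about z gives the same grasp; the last joint's range is limited). The gripper opens to 85 mm and grips with 20 to 120 N. Pads are 22 mm wide; open, the fingers measure 114 mm over their backs; the gripper's body (76 mm by 85 mm) begins 54 mm behind the grasp point. The pads swing forward as they close: fully open they stand 13 mm farther back than shut.
Start: joints at [-1.349, 0.207, 1.542, -0, 1.393, -0.15], TCP at [209.417, -535.511, 303.882] pointing down, gripper open.
Joint ranges: [-2.73, 2.73], [-0.86, 2.22], [0.23, 2.46], [-1.11, 4.25], [0.08, 2.63], [-2.82, 2.82]. Speed limits (rad/s): [2.79, 2.79, 3.14, 3.14, 3.14, 3.14].

## Interface

Orientations are given as a rotation vector (axis times angle).
In Python, from rig import r gives the robot as it stands.
- The arm moves only by the tool apply_moves, never from a script. Its argument "targets" is text: rows parted by semicolons, each of 4 numbers parted by spaces: the shift along the world's x, y, z in mm, then the turn about the world's z in degrees. In form: tx ty tz spin; .... A call has 1 to 5 rows; each row shifts and turns the commanded pose from where the row before left it; what a row does not reach is not made up. A row lasts 1/12 s, in which the tool goes at most 41.7 mm and 7.16 degrees, less where a joint would pass 70% of its speed; a pose out of reach is approached as far as the arm can. A call is refused whole if a number of a shift passes 41.7 or a number of a turn 7.16, either way. A call with a gripper value outside its range is refused whole. "grip" is the opening, from 0 (shut) to 1 (fully open), set as the call begins (left out, the last holds). The fingers move at their own pace and stop on an object; "squeeze" is the grip in N (left out, the last holds). Time passes only in rows, so rows that do not move let the fingers close. It gives the time, the measured TCP pose, the force, the opening and the grip force at its end, in the units of the state.
- r.get_obs(): the state, without advancing time (a new reading comes with each control period).
- r.grab_frame(name): name is "scene" or "top" or "wrist"; returns a dict with "pixels" (480x640x3 uint8, red, green, blue), "range_z" (480x640 float32, mm along the optical axis (not along the pixel's ray), 0 where there is no reading), "fx", "fy", "cx", "cy" (pixels), "world_from_camera" (4x4, takes a point from camera to world coordinates). Camera axes: x right, y up, looking along -z (the intrinsics and any distortion apply to the point x, -y, -z); pixel columns grow to the right and rows downward; lengths in mm; the calibration is good to about 2 mm. A picture is of the moment at which its call begins.
- r.hand_in(): hands the job in; it is judged then, once.
The state is a dict: "t": time; "qpos": joint angles; "dq": joint speeds; "joint_efforts": joint torques, N m; "position": TCP position; "eef_rot": TCP orientation; "wrist_force": force on the tool from outside, world axes, zero at the start; "moment": the same for the moment, N m; "width": finger opening in mm; "grasp_force": force on a finger pad.
Only numpy, scipy, OpenCV 4.12 (cv2) and the standard library are available. Lean on these libraries where they do the work, as an engineer would, in place of code of your own. Each camera call takes 0.05 s, during which the arm holds its last target. There are 200 camera calls.

## Working session

There is one attempt and no reset: what is moved stays moved. The work goes in short steps, Python scripts to look and compute and a tool call to move; the robot and the scene stay as the last step left them, time stands still between calls to the robot, and variables do not carry over. Pictures are saved under pics/ and viewed, at most 14 in all, crops included, and the job is handed in when it is done.

Besides the shell and the picture viewer there is one more tool, called after ">>>" in YAML: its name, and indented under it one key for each argument. apply_moves: Moves the arm, as the interface text tells. Its arguments: {"type":"object","properties":{"targets":{"type":"string"},"grip":{"type":"number"},"squeeze":{"type":"number"}},"required":["targets"]}

```bash
ls; mkdir -p pics; python3 - <<'E'
from rig import r
import cv2,numpy as np,pickle
o=r.get_obs();print({k:np.round(v,3).tolist() for k,v in o.items()})
fs={}
for n in("scene","top","wrist"):
    f=r.grab_frame(n);fs[n]=f
    cv2.imwrite(f"pics/{n}0.png",f["pixels"][...,::-1])
    print(n,f["fx"],f["fy"],f["cx"],f["cy"],[k for k in f]);print(np.round(f["world_from_camera"],3).tolist())
pickle.dump(fs,open("f0.pkl","wb"))
E
```

```text
pics
{'t': 0.0, 'qpos': [-1.349, 0.207, 1.543, -0.0, 1.393, -0.15], 'dq': [0.001, 0.0, -0.001, -0.001, -0.002, -0.0], 'joint_efforts': [-0.001, -38.303, -29.16, -0.0, 0.01, 0.0], 'position': [209.271, -534.91, 302.711], 'eef_rot': [-3.085, -0.582, 0.0], 'wrist_force': [0.553, -0.038, 0.307], 'moment': [-0.01, 0.036, 0.003], 'grasp_force': 0.0, 'width': 85.38}
scene 502.81130161636446 502.81130161636446 323.86304755240343 237.87725683011226 ['pixels', 'range_z', 'fx', 'fy', 'cx', 'cy', 'world_from_camera']
[[0.959, 0.223, -0.175, 344.536], [-0.283, 0.789, -0.546, -489.263], [0.016, 0.573, 0.819, 902.487], [0.0, 0.0, 0.0, 1.0]]
top 602.0558872308619 602.0558872308619 317.6976914013554 237.9144673141907 ['pixels', 'range_z', 'fx', 'fy', 'cx', 'cy', 'world_from_camera']
[[-0.021, 0.987, -0.156, 306.988], [-1.0, -0.019, 0.014, 33.677], [0.011, 0.157, 0.988, 1289.938], [0.0, 0.0, 0.0, 1.0]]
wrist 343.3864259767221 343.3864259767221 325.8107695837091 239.21843292245745 ['pixels', 'range_z', 'fx', 'fy', 'cx', 'cy', 'world_from_camera']
[[0.364, 0.883, 0.296, 283.433], [-0.931, 0.345, 0.114, -504.63], [-0.002, -0.318, 0.948, 372.793], [0.0, 0.0, 0.0, 1.0]]
```

View pics/scene0.png

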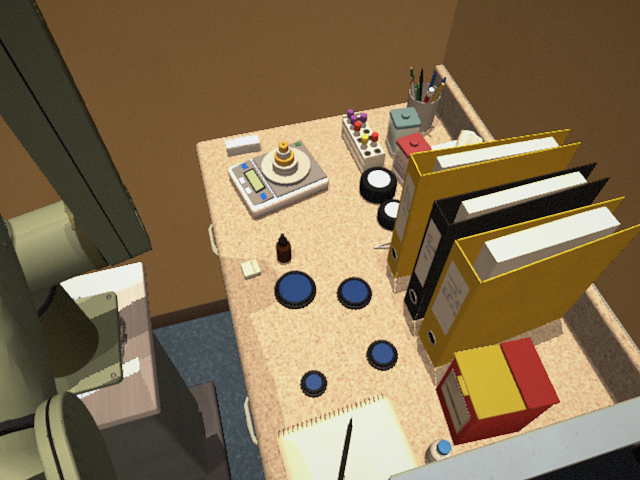

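View pics/top0.png

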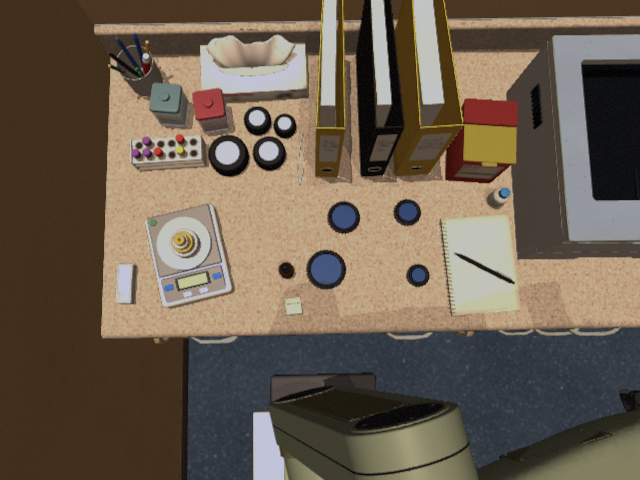

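The scene view shows the pile at (284,155) and the dropper at (284,248). In the top view the cases sit at (326,269), (344,217), (407,212) and (418,275), the pile at (182,241) and the dropper at (286,270). The binders stand behind the two far cases.

```bash
cat > h.py <<'E'
import numpy as np,cv2,pickle
def ray(f,u,v):
    T=f["world_from_camera"];d=np.stack([(np.asarray(u,float)-f["cx"])/f["fx"],-(np.asarray(v,float)-f["cy"])/f["fy"],-np.ones_like(np.asarray(u,float))],-1)
    return T[:3,3],d@T[:3,:3].T
def onz(f,u,v,z):
    o,d=ray(f,u,v);return o+d*((z-o[2])/d[...,2])[...,None]
def cloud(f):
    v,u=np.mgrid[:480,:640];o,d=ray(f,u,v);return o+d*f["range_z"][...,None]
def circ(p):
    A=np.c_[2*p[:,:2],np.ones(len(p))];s=np.linalg.lstsq(A,(p[:,:2]**2).sum(1),rcond=None)[0]
    return s[0],s[1],np.sqrt(s[2]+s[0]**2+s[1]**2)
def blobs(f,lo,hi,amin=80):
    hsv=cv2.cvtColor(f["pixels"],cv2.COLOR_RGB2HSV);m=cv2.inRange(hsv,lo,hi)
    return [c for c in cv2.findContours(m,cv2.RETR_EXTERNAL,cv2.CHAIN_APPROX_NONE)[0] if cv2.contourArea(c)>amin]
E
python3 - <<'E'
from h import *
fs=pickle.load(open("f0.pkl","rb"))
for n in("top","scene"):
    f=fs[n];P=cloud(f);ok=f["range_z"]>0
    print(n)
    for c in blobs(f,(105,80,25),(130,255,255)):
        q=c[:,0,:];w=onz(f,q[:,0],q[:,1],14.);m=np.zeros((480,640),np.uint8);cv2.drawContours(m,[c],-1,1,-1)
        print(" blue",q.mean(0).round(),np.round(circ(w),1),"zmed",np.median(P[(m>0)&ok][:,2]).round(1))
    # height map stats
    for lo,hi in((48,56),(72,79.5),(86,94),(102,110),(118,126)):
        pc=onz(f,np.array([182. if n=="top" else 284]),np.array([241. if n=="top" else 155]),100.)[0]
        m=ok&(P[...,2]>lo)&(P[...,2]<hi)&(np.hypot(P[...,0]-pc[0],P[...,1]-pc[1])<70)
        p=P[m]
        if len(p)>5: (x,y),rr=cv2.minEnclosingCircle(p[:,:2].astype(np.float32));print(" layer",lo,hi,len(p),p.mean(0).round(1),round(x,1),round(y,1),round(rr,1))
    # dropper and obstacles
    d0=onz(f,np.array([286. if n=="top" else 283]),np.array([270. if n=="top" else 240]),80.)[0]
    m=ok&(P[...,2]>25)&(np.hypot(P[...,0]-d0[0],P[...,1]-d0[1])<40);p=P[m];print(" dropper",d0.round(),p.mean(0).round(),p.min(0).round(),p.max(0).round())
    p=P[ok&(P[...,2]>60)&(P[...,2]<450)&(P[...,0]>450)&(P[...,1]<250)&(P[...,1]>-400)];
    for y in range(-360,241,40):
        s=p[(abs(p[:,1]-y)<20)]
        if len(s)>20:print("  obst y",y,"xmin",np.percentile(s[:,0],2).round(),"zmax",s[:,2].max().round())
E
```

```text
top
 blue [418. 275.] [ 425.4 -197.1   14.5] zmed 13.6
 blue [326. 269.] [ 4.422e+02 -4.000e-01  3.250e+01] zmed 13.2
 blue [344. 216.] [554.8 -41.2  25.6] zmed 13.4
 blue [408. 211.] [ 563.4 -180.3   19.5] zmed 14.0
 layer 48 56 1410 [498.1 297.   52.1] 490.6 289.3 66.4
 layer 72 79.5 204 [493.7 284.6  75.8] 496.3 289.9 29.2
 layer 86 94 133 [493.8 284.5  90.6] 495.5 290.4 21.9
 layer 102 110 91 [491.6 289.9 107. ] 494.8 291.2 15.9
 layer 118 126 94 [495.3 289.5 122.8] 495.0 290.0 11.2
 dropper [434.  82.  80.] [439.  84.  56.] [425.  69.  26.] [454. 100.  91.]
  obst y -360 xmin 583.0 zmax 183.0
  obst y -320 xmin 624.0 zmax 181.0
  obst y -280 xmin 631.0 zmax 181.0
  obst y -240 xmin 649.0 zmax 323.0
  obst y -200 xmin 647.0 zmax 324.0
  obst y -160 xmin 646.0 zmax 323.0
  obst y -120 xmin 647.0 zmax 324.0
  obst y -80 xmin 647.0 zmax 323.0
  obst y -40 xmin 646.0 zmax 322.0
  obst y 0 xmin 647.0 zmax 323.0
  obst y 40 xmin 937.0 zmax 251.0
  obst y 80 xmin 893.0 zmax 192.0
  obst y 120 xmin 887.0 zmax 190.0
  obst y 160 xmin 884.0 zmax 191.0
  obst y 200 xmin 760.0 zmax 193.0
  o
[... 448 characters left out ...]
 15.4
 layer 118 126 58 [494.3 290.1 123.6] 492.4 291.3 12.3
 dropper [441.  76.  80.] [439.  80.  52.] [425.  70.  25.] [456.  99.  87.]
  obst y -360 xmin 581.0 zmax 180.0
  obst y -320 xmin 623.0 zmax 180.0
  obst y -280 xmin 631.0 zmax 189.0
  obst y -240 xmin 649.0 zmax 322.0
  obst y -200 xmin 647.0 zmax 322.0
  obst y -160 xmin 645.0 zmax 329.0
  obst y -120 xmin 647.0 zmax 373.0
  obst y -80 xmin 646.0 zmax 422.0
  obst y -40 xmin 647.0 zmax 450.0
  obst y 0 xmin 646.0 zmax 450.0
  obst y 40 xmin 649.0 zmax 450.0
  obst y 80 xmin 958.0 zmax 450.0
  obst y 120 xmin 958.0 zmax 450.0
  obst y 160 xmin 957.0 zmax 450.0
  obst y 200 xmin 763.0 zmax 443.0
  obst y 240 xmin 755.0 zmax 420.0
```

```bash
python3 - <<'E'
from h import *
fs=pickle.load(open("f0.pkl","rb"))
a=cv2.resize(fs["top"]["pixels"][190:320,130:300],None,fx=4,fy=4,interpolation=cv2.INTER_CUBIC)
cv2.imwrite("pics/topc.png",a[...,::-1])
E
```

```text
(no output)
```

View pics/topc.png

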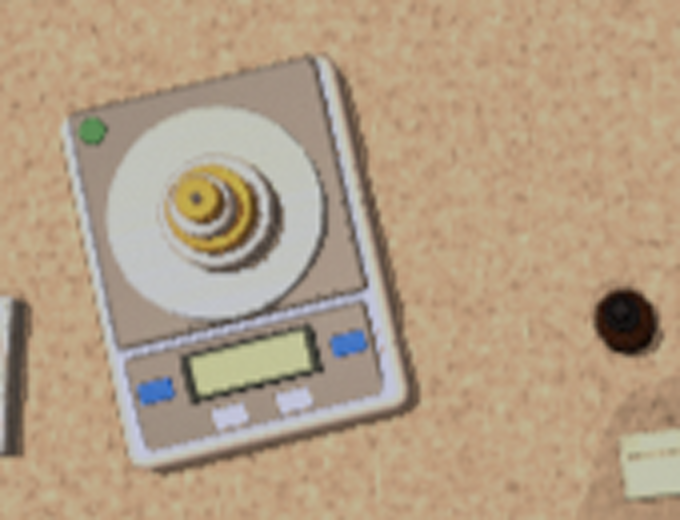

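The crop shows the brass 50 g weight on top at about (197,198), its layers slightly offset, and the dropper at (626,320). The heights and radii match the given sizes. I'll move above the pile with the fingers along x and the wrist camera toward +y.

>>> apply_moves:
  targets: "13.6 39.2 0 6.86; 13.6 39.2 0 6.86; 13.6 39.2 0 6.86; 13.6 39.2 0 6.86; 13.6 39.2 0 6.86"
  grip: 1

```text
t: 0.57
position: [277.5, -337.5, 303.4]
eef_rot: [-2.774, -1.473, -0.0]
wrist_force: [1.3, 0.5, -0.2]
width: 85.3
grasp_force: 0.0
```

>>> apply_moves:
  targets: "13.6 39.2 0 6.86; 13.6 39.2 0 6.86; 13.6 39.2 0 6.86; 13.6 39.2 0 6.86; 13.6 39.2 0 6.86"

```text
t: 0.98
position: [345.3, -141.5, 303.8]
eef_rot: [2.216, 2.226, 0.0]
wrist_force: [0.5, -0.8, -0.4]
width: 85.5
grasp_force: 0.0
```

>>> apply_moves:
  targets: "13.6 39.2 0 0; 13.6 39.2 0 0; 13.6 39.2 0 0; 13.6 39.2 0 0; 13.6 39.2 0 0"

```text
t: 1.4
position: [413.3, 54.7, 303.9]
eef_rot: [2.221, 2.221, 0.0]
wrist_force: [1.3, -1.3, 0.5]
width: 85.5
grasp_force: 0.0
```

>>> apply_moves:
  targets: "13.6 39.2 0 0; 13.6 39.2 0 0; 13.6 39.2 0 0; 13.6 39.2 0 0; 13.6 39.2 0 0"

```text
t: 1.82
position: [481.3, 250.7, 303.5]
eef_rot: [-2.221, -2.221, 0.001]
wrist_force: [0.8, -1.0, 0.1]
width: 85.6
grasp_force: 0.0
```

>>> apply_moves:
  targets: "13.6 39.2 0 0; 0 0 0 0; 0 0 0 0"

```text
t: 2.07
position: [494.8, 289.4, 302.6]
eef_rot: [-2.218, -2.224, 0.003]
wrist_force: [-1.0, -0.4, 0.1]
width: 85.7
grasp_force: 0.0
```

```bash
python3 - <<'E'
from rig import r
from h import *
f=r.grab_frame("wrist");pickle.dump(f,open("w1.pkl","wb"))
cv2.imwrite("pics/w1.png",f["pixels"][...,::-1])
print(np.round(f["world_from_camera"],3).tolist(),r.get_obs()["position"])
P=cloud(f);ok=f["range_z"]>0
for lo,hi in((73,79),(88.5,94.5),(104.5,110.5),(119,127)):
    m=ok&(P[...,2]>lo)&(P[...,2]<hi)&(np.hypot(P[...,0]-495,P[...,1]-290)<40);p=P[m]
    if len(p)>5:(x,y),rr=cv2.minEnclosingCircle(p[:,:2].astype(np.float32));print(lo,len(p),p[:,2].mean(),x,y,rr)
E
```

```text
[[1.0, -0.003, 0.002, 492.832], [0.002, 0.948, 0.319, 371.786], [-0.003, -0.319, 0.948, 372.455], [0.0, 0.0, 0.0, 1.0]] [494.54311252 288.00085317 302.84858892]
73 1067 75.96849042169991 494.1933898925781 291.9688415527344 29.060699462890625
88.5 691 91.48681472250877 493.65997314453125 291.76922607421875 21.94172477722168
104.5 520 107.38333543828783 492.431884765625 292.8670349121094 15.955459594726562
119 608 122.85604908724599 492.9971008300781 291.4880065917969 10.954774856567383
```

View pics/w1.png

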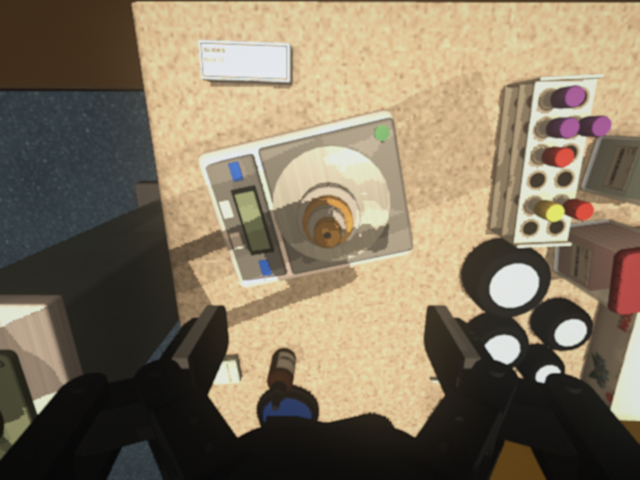

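The wrist view shows the pile at (328,230), the fingers open at (205,340) and (445,340), and the 500 g case at (290,405). Wrist depth gives the right heights and radii. Next I'll measure the fingertip height.

```bash
python3 - <<'E'
from h import *
f=pickle.load(open("w1.pkl","rb"));P=cloud(f);ok=f["range_z"]>0
for s in(P[300:400,150:240],P[300:400,420:500]):
    q=s.reshape(-1,3);q=q[(q[:,2]>200)&(q[:,2]<330)]
    print(len(q),q.min(0).round(1),q.max(0).round(1))
    lo=q[q[:,2]<q[:,2].min()+3];print(lo.min(0).round(1),lo.max(0).round(1))
E
```

```text
5121 [435.9 278.2 242.8] [463.8 308.2 305.1]
[449.3 279.7 242.8] [450.2 299.5 245.8]
5046 [521.6 278.  242.6] [549.4 308.9 305.5]
[534.9 279.9 242.6] [535.7 299.2 245.6]
```

>>> apply_moves:
  targets: "0.5 2 -40 0; 0 0 -40 0; 0 0 -26.4 0; 0 0 -10 0; 0 0 0 0"

```text
t: 2.53
position: [493.3, 287.4, 184.4]
eef_rot: [-2.222, -2.217, 0.011]
wrist_force: [-0.7, -0.9, -0.8]
width: 85.7
grasp_force: 0.0
```

>>> apply_moves:
  targets: "0 0 0 0; 0 0 0 0; 0 0 0 0; 0 0 0 0; 0 0 0 0"
  grip: 0
  squeeze: 25

```text
t: 2.95
position: [496.3, 290.0, 189.1]
eef_rot: [2.221, 2.22, 0.004]
wrist_force: [-0.1, 0.2, -0.7]
width: 25.7
grasp_force: 0.0
```

>>> apply_moves:
  targets: "0 0 0 0; 0 0 0 0; 0 0 0 0; 0 0 0 0; 0 0 0 0"

```text
t: 3.37
position: [496.3, 290.0, 189.0]
eef_rot: [2.221, 2.22, 0.003]
wrist_force: [-0.9, -0.9, 6.6]
width: 20.1
grasp_force: 24.4
```

>>> apply_moves:
  targets: "0 0 5 0; 0 0 15 0; 0 0 30 0; 0 0 40 0; 0 0 10 0"

```text
t: 3.78
position: [497.9, 290.8, 293.9]
eef_rot: [2.219, 2.218, 0.015]
wrist_force: [1.4, 0.4, 1.2]
width: 20.0
grasp_force: 24.5
```

```bash
python3 - <<'E'
from rig import r
from h import *
f=r.grab_frame("wrist");pickle.dump(f,open("w2.pkl","wb"))
cv2.imwrite("pics/w2.png",f["pixels"][...,::-1])
P=cloud(f);ok=f["range_z"]>0;o=r.get_obs();print(o["position"],o["wrist_force"],o["width"])
for lo,hi in((73,79),(88.5,94.5),(104.5,110.5),(120,127)):
    m=ok&(P[...,2]>lo)&(P[...,2]<hi)&(np.hypot(P[...,0]-495,P[...,1]-290)<40);p=P[m]
    if len(p)>5:(x,y),rr=cv2.minEnclosingCircle(p[:,:2].astype(np.float32));print(lo,len(p),p[:,2].mean(),x,y,rr)
E
```

```text
[498.26292225 290.96110359 294.34368861] [ 1.8653445  -0.40430994  0.01444087] 20.010222072127153
73 1109 75.9226933015585 494.2381896972656 291.6634521484375 29.219446182250977
88.5 759 91.47196045736425 493.30255126953125 291.568115234375 22.187488555908203
104.5 1216 107.50978740714129 492.7576904296875 292.76837158203125 16.00465202331543
```

View pics/w2.png

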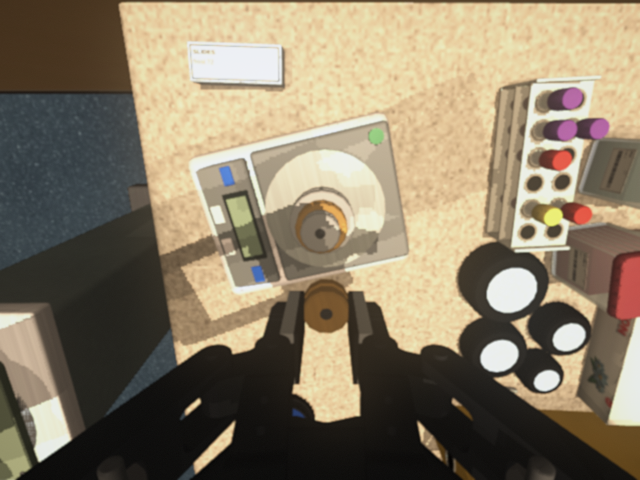

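The 50 g weight is held at (326,300), and the 100 g still sits on the pile at (320,232). I'll carry it toward its case.

>>> apply_moves:
  targets: "-5.8 -40.5 0 0; -5.8 -40.5 0 0; -5.8 -40.5 0 0; -5.8 -40.5 0 0; -5.8 -40.5 0 0"

```text
t: 4.25
position: [465.1, 85.8, 285.9]
eef_rot: [-2.22, -2.221, 0.003]
wrist_force: [1.1, 0.2, -0.4]
width: 20.1
grasp_force: 24.6
```

>>> apply_moves:
  targets: "-5.8 -40.5 0 0; -5.8 -40.5 0 0; -5.8 -40.5 0 0; -5.8 -40.5 0 0; -5.8 -40.5 0 0"

```text
t: 4.67
position: [436.1, -116.7, 286.2]
eef_rot: [-2.221, -2.22, 0.001]
wrist_force: [1.2, -0.1, -1.2]
width: 20.2
grasp_force: 24.6
```

>>> apply_moves:
  targets: "-5.8 -40.5 0 0; -5.8 -40.5 0 0; 0 0 0 0; 0 0 0 0; 0 0 0 0"

```text
t: 5.08
position: [425.3, -195.7, 286.2]
eef_rot: [-2.221, -2.218, -0.0]
wrist_force: [-0.3, 0.7, -0.6]
width: 19.8
grasp_force: 24.6
```

>>> apply_moves:
  targets: "0 0 0 0; 0 0 0 0; 0 0 0 0"

```text
t: 5.33
position: [426.2, -194.9, 287.3]
eef_rot: [-2.219, -2.223, -0.0]
wrist_force: [0.1, 0.7, -0.5]
width: 20.2
grasp_force: 24.6
```

```bash
cat > look.py <<'E'
from rig import r
from h import *
import sys
def look(name,cx,cy,R,save=True):
    """wrist picture; report pads, held weight top, blue seat near (cx,cy)"""
    f=r.grab_frame("wrist");pickle.dump(f,open(name+".pkl","wb"));cv2.imwrite(f"pics/{name}.png",f["pixels"][...,::-1])
    P=cloud(f);ok=f["range_z"]>0;o=r.get_obs();p0=o["position"];print("tcp",p0.round(1),"F",o["wrist_force"].round(1),"w",o["width"].round(1))
    q=P[ok&(P[...,2]>p0[2]-80)&(P[...,2]<p0[2]-35)&(abs(P[...,0]-p0[0])<62)&(abs(P[...,1]-p0[1])<45)]
    # tips: lowest points on either side
    for s in(-1,1):
        t=q[(q[:,0]-p0[0])*s>o["width"]/2-3];t=t[t[:,2]<t[:,2].min()+3];print(" tip",s,t.min(0).round(1),t.max(0).round(1))
    for c in blobs(f,(100,60,15),(135,255,255),150):
        k=c[:,0,:];w=onz(f,k[:,0],k[:,1],13.);x=circ(w)
        if np.hypot(x[0]-cx,x[1]-cy)<40:print(" seat",np.round(x,1))
    h=q[abs(q[:,0]-p0[0])<o["width"]/2-3]
    if len(h)>30:
        zt=np.percentile(h[:,2],90);t=h[abs(h[:,2]-zt)<3];print(" held",len(t),"ztop",np.median(t[:,2]).round(1),t.min(0).round(1),t.max(0).round(1))
    return f,P,ok
E
python3 - <<'E'
from look import *
f,P,ok=look("w3",425,-197,17)
m=ok&(abs(P[...,2]-18)<2.5)&(np.hypot(P[...,0]-425,P[...,1]+197)<32);p=P[m]
print(len(p),cv2.minEnclosingCircle(p[:,:2].astype(np.float32)))
E
```

```text
Traceback (most recent call last):
  File "look.py", line 7, in look
    P=cloud(f);ok=f["range_z"]>0;o=r.get_obs();p0=o["position"];print("tcp",p0.round(1),"F",o["wrist_force"].round(1),"w",o["width"].round(1))
                                                                                                                          ^^^^^^^^^^^^^^^^
AttributeError: 'float' object has no attribute 'round'
```

View pics/w3.png

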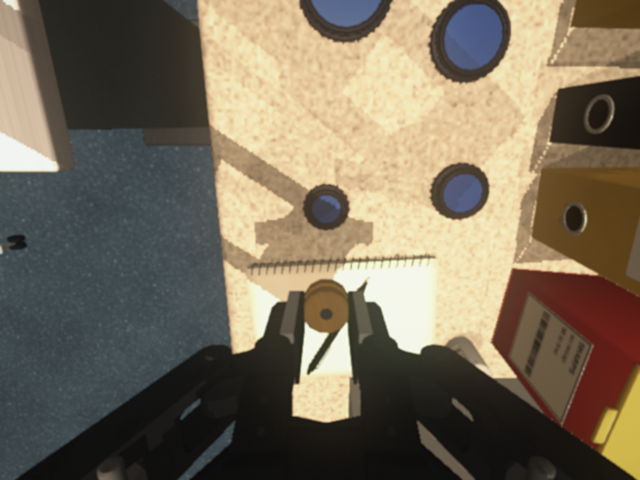

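The weight is still held at (326,303), and its case is at (326,207). I'll fix the helper and measure from the saved frame.

```bash
sed -i 's/def look(name,cx,cy,R,save=True)/def look(name,cx,cy,old=None)/; s/f=r.grab_frame("wrist");/f=old or r.grab_frame("wrist");/; s/o\["width"\].round(1))/round(o["width"],1))/' look.py
cat >> look.py <<'E'
def collar(P,ok,cx,cy,R,z=18,tol=2.5):
    m=ok&(abs(P[...,2]-z)<tol)&(np.hypot(P[...,0]-cx,P[...,1]-cy)<R+12);p=P[m]
    (x,y),rr=cv2.minEnclosingCircle(p[:,:2].astype(np.float32));print(" ring",len(p),round(x,1),round(y,1),round(rr,1),"z",p[:,2].mean().round(1))
E
python3 - <<'E'
from look import *
f,P,ok=look("w3",425,-197,pickle.load(open("w3.pkl","rb")))
collar(P,ok,425,-197,20)
E
```

```text
tcp [ 426.2 -195.1  287.4] F [ 0.6 -0.4  0.2] w 19.9
 tip -1 [ 413.6 -190.3  207.5] [ 419.  -183.9  210.2]
 tip 1 [ 433.4 -190.7  207.7] [ 434.3 -188.9  210.6]
 held 1198 ztop 221.1 [ 419.2 -204.3  218.9] [ 433.  -182.5  222.8]
 ring 419 423.8 -195.2 19.8 z 17.5
```

>>> apply_moves:
  targets: "0.4 -1.8 -40 0; 0 0 -40 0; 0 0 -40 0; 0 0 -40 0; 0 0 -20 0"

```text
t: 5.8
position: [424.0, -195.5, 103.3]
eef_rot: [-2.216, -2.217, 0.002]
wrist_force: [-0.9, -0.3, -0.8]
width: 19.9
grasp_force: 24.6
```

>>> apply_moves:
  targets: "0 0 -7.5 0; 0 0 0 0; 0 0 0 0; 0 0 0 0; 0 0 0 0"

```text
t: 6.22
position: [427.9, -199.1, 102.2]
eef_rot: [2.218, 2.218, 0.001]
wrist_force: [0.3, -0.2, -1.5]
width: 20.5
grasp_force: 24.6
```

```bash
python3 - <<'E'
from look import *
f,P,ok=look("w4",425,-197)
collar(P,ok,424,-195,20)
E
```

```text
tcp [ 427.7 -199.   102. ] F [-0.3 -1.  -0.6] w 19.9
 tip -1 [ 415.8 -194.9   22.1] [ 420.7 -188.8   25. ]
 tip 1 [ 435.  -194.8   22.3] [ 436.5 -191.9   25.3]
 held 1204 ztop 36.1 [ 420.9 -208.2   33.8] [ 434.6 -186.9   37.7]
 ring 863 424.1 -194.2 19.7 z 17.6
```

View pics/w4.png

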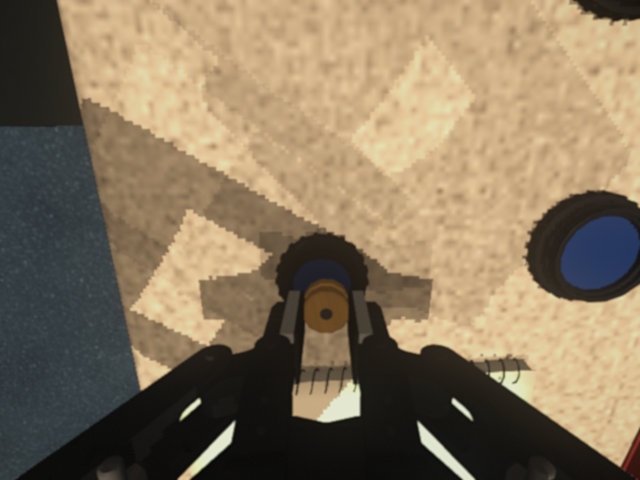

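The weight at (326,305) hangs over the seat but about 3 mm toward −y, with the case centred near (322,272). I'll fit the weight's top more exactly.

```bash
cat >> look.py <<'E'
def disc(P,ok,z,cx,cy,R,f=None,sat=None,tol=1.5):
    "fit the outline of a flat top at height z, radius about R"
    m=ok&(abs(P[...,2]-z)<tol)&(np.hypot(P[...,0]-cx,P[...,1]-cy)<R+4)
    if sat: m&=cv2.cvtColor(f["pixels"],cv2.COLOR_RGB2HSV)[...,1]>sat
    m=m.astype(np.uint8);c=max(cv2.findContours(m,cv2.RETR_EXTERNAL,cv2.CHAIN_APPROX_NONE)[0],key=cv2.contourArea)[:,0]
    p=P[c[:,1],c[:,0]];(x,y),rr=cv2.minEnclosingCircle(p[:,:2].astype(np.float32));print(" disc",len(p),"enc",round(x,1),round(y,1),round(rr,1),"fit",np.round(circ(p),1))
def outer(P,ok,cx,cy,R,z=18,tol=2.5):
    "circle fit of the collar's outer points"
    m=ok&(abs(P[...,2]-z)<tol)&(abs(np.hypot(P[...,0]-cx,P[...,1]-cy)-R)<6);p=P[m];a=np.arctan2(p[:,1]-cy,p[:,0]-cx)
    b=np.digitize(a,np.linspace(-np.pi,np.pi,37));e=[]
    for i in range(1,37):
        s=p[b==i]
        if len(s)>3:
            d=np.hypot(s[:,0]-cx,s[:,1]-cy);e.append(s[d.argmax()])
    e=np.array(e);print(" outer",len(e),np.round(circ(e),1))
E
python3 - <<'E'
from look import *
for n,z in(("w3",221.1),("w4",36.1)):
    f=pickle.load(open(n+".pkl","rb"));P=cloud(f);ok=f["range_z"]>0;print(n)
    disc(P,ok,z,425,-195,11,f,90);disc(P,ok,z,425,-195,11);outer(P,ok,424,-195,20)
    print(f["world_from_camera"][:3,3])
E
```

```text
w3
 disc 144 enc 424.1 -193.0 11.5 fit [ 424.1 -192.8   10.3]
 disc 168 enc 425.3 -192.2 12.6 fit [ 424.3 -192.8   10.7]
 outer 36 [ 423.7 -195.    19.5]
[ 424.17512745 -112.55797368  357.25218368]
w4
 disc 178 enc 427.5 -196.2 13.1 fit [ 426.6 -196.9   10.8]
 disc 182 enc 427.7 -196.1 13.3 fit [ 426.7 -196.7   10.9]
 outer 21 [ 424.  -194.4   19.6]
[ 425.86142236 -116.55759338  171.89047783]
```

>>> apply_moves:
  targets: "-2.5 2.3 0 0; 0 0 0 0; 0 0 -4 0; 0 0 -3.5 0; 0 0 0 0"

```text
t: 6.68
position: [424.1, -196.1, 92.7]
eef_rot: [2.222, 2.22, 0.0]
wrist_force: [-0.9, 0.7, 3.7]
width: 20.0
grasp_force: 26.6
```

>>> apply_moves:
  targets: "0 0 0 0; 0 0 0 0; 0 0 0 0"

```text
t: 6.93
position: [424.1, -196.1, 92.7]
eef_rot: [2.222, 2.22, 0.0]
wrist_force: [-0.2, 0.4, 4.8]
width: 19.9
grasp_force: 26.6
```

```bash
python3 - <<'E'
from look import *
f,P,ok=look("w5",425,-197)
outer(P,ok,424,-195,20);z=r.get_obs()["position"][2]-66;disc(P,ok,z,424,-195,11,f,90,2.5)
E
```

```text
tcp [ 424.1 -196.1   92.7] F [-0.3  0.2  4.4] w 20.0
 tip -1 [ 405.2 -207.7   12.7] [ 417.1 -175.8   15.7]
 tip 1 [ 431.1 -211.    12.7] [ 441.9 -175.3   15.6]
 held 1199 ztop 27.5 [ 417.3 -205.7   25.1] [ 431.  -183.4   29.5]
 outer 25 [ 423.9 -194.5   19.6]
 disc 182 enc 423.2 -193.1 13.1 fit [ 422.3 -193.7   10.8]
```

Contact on the felt is about 4 N, the top is at 27.5 as it should be, and the offset of about 2 mm is inside the 4 mm clearance. Releasing.

>>> apply_moves:
  targets: "0 0 0 0; 0 0 0 0; 0 0 0 0; 0 0 0 0"
  grip: 0.5

```text
t: 7.32
position: [423.4, -195.5, 92.0]
eef_rot: [-2.222, -2.22, 0.0]
wrist_force: [-0.2, -0.1, 0.2]
width: 42.7
grasp_force: 0.0
```

>>> apply_moves:
  targets: "0 0 10 0; 0 0 30 0; 0 0 40 0; 0 0 40 0; 0 0 40 0"

```text
t: 7.73
position: [423.3, -195.4, 254.5]
eef_rot: [-2.222, -2.22, 0.0]
wrist_force: [1.7, -1.6, 0.1]
width: 42.3
grasp_force: 0.0
```

```bash
python3 - <<'E'
from look import *
f,P,ok=look("w6",425,-197)
outer(P,ok,424,-195,20);disc(P,ok,27.5,424,-195,11,f,90,2.5)
E
```

```text
tcp [ 427.5 -198.2  263.8] F [ 2.7 -1.5  5. ] w 42.5
 tip -1 [ 399.6 -203.5  184. ] [ 400.  -184.8  186.9]
 tip 1 [ 445.8 -188.5  187.1] [ 451.5 -183.4  190.1]
 held 457 ztop 221.3 [ 442.3 -206.7  218.9] [ 445.7 -183.   224.8]
 outer 36 [ 423.8 -195.    19.6]
 disc 66 enc 421.5 -194.9 11.0 fit [ 421.7 -194.7   10.4]
```

View pics/w6.png

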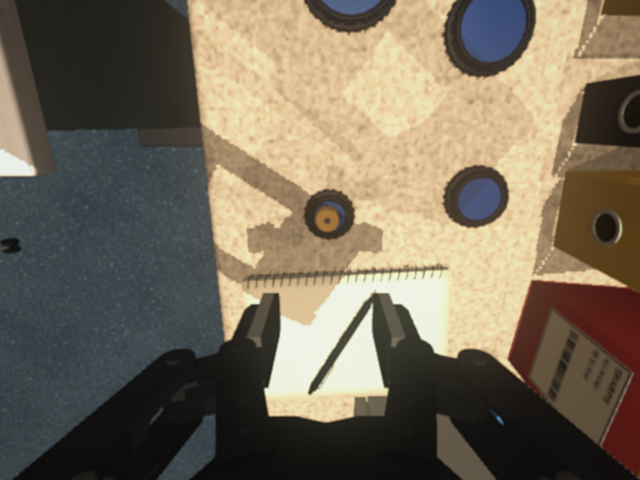

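The 50 g weight sits flat in its seat, with the weight at (327,219) in the case at (329,214). I'll go back to the pile with slower stops.

>>> apply_moves:
  targets: "5.9 40.5 0 0; 5.9 40.5 0 0; 5.9 40.5 0 0; 5.9 40.5 0 0; 5.9 40.5 0 0"
  grip: 0.7

```text
t: 8.2
position: [453.1, 8.4, 253.2]
eef_rot: [2.222, 2.219, 0.001]
wrist_force: [1.3, -0.1, 0.1]
width: 59.9
grasp_force: 0.0
```

>>> apply_moves:
  targets: "5.9 40.5 0 0; 5.9 40.5 0 0; 5.9 40.5 0 0; 5.9 40.5 0 0; 5.9 40.5 0 0"

```text
t: 8.62
position: [482.5, 211.4, 253.0]
eef_rot: [2.221, 2.221, 0.001]
wrist_force: [0.3, -0.3, -0.1]
width: 59.3
grasp_force: 0.0
```

>>> apply_moves:
  targets: "5.9 40.5 0 0; 6.3 41.2 0 0; 0 0 0 0; 0 0 0 0; 0 0 0 0"

```text
t: 9.03
position: [494.6, 290.6, 252.3]
eef_rot: [2.221, 2.221, -0.002]
wrist_force: [-0.4, -0.1, 0.1]
width: 59.3
grasp_force: 0.0
```

>>> apply_moves:
  targets: "0 0 -20 0; 0 0 -20 0; 0 0 -10 0; 0 0 0 0; 0 0 0 0"

```text
t: 9.45
position: [494.8, 289.6, 202.2]
eef_rot: [-2.224, -2.218, 0.002]
wrist_force: [0.2, 0.8, 0.2]
width: 59.9
grasp_force: 0.0
```

```bash
python3 - <<'E'
from look import *
f,P,ok=look("w7",425,-197)
disc(P,ok,107.4,492.5,292.8,16)
E
```

```text
tcp [495.5 290.1 203.2] F [ 0.1 -0.9  0.6] w 59.8
 tip -1 [460.5 281.6 134.5] [463.1 300.6 137.5]
 tip 1 [522.4 279.6 133.9] [522.8 299.3 136.9]
 held 21 ztop 164.1 [522.2 280.2 161.8] [522.4 301.3 167.3]
 disc 166 enc 492.7 292.9 16.1 fit [492.7 293.   15.5]
```

>>> apply_moves:
  targets: "0 2 -15 0; 0 0 -10 0; 0 0 -6 0; 0 0 0 0; 0 0 0 0"

```text
t: 9.92
position: [494.9, 292.7, 171.4]
eef_rot: [-2.222, -2.22, 0.001]
wrist_force: [-0.6, -0.1, -0.0]
width: 59.8
grasp_force: 0.0
```

>>> apply_moves:
  targets: "0 0 0 0; 0 0 0 0; 0 0 0 0; 0 0 0 0; 0 0 0 0"

```text
t: 10.33
position: [495.2, 292.9, 171.8]
eef_rot: [2.222, 2.221, 0.001]
wrist_force: [-0.2, -0.6, -0.3]
width: 60.2
grasp_force: 0.0
```

>>> apply_moves:
  targets: "0 0 0 0; 0 0 0 0; 0 0 0 0; 0 0 0 0; 0 0 0 0"
  grip: 0
  squeeze: 30

```text
t: 10.75
position: [495.1, 292.9, 171.8]
eef_rot: [2.222, 2.221, 0.0]
wrist_force: [-0.0, -0.3, 2.0]
width: 30.0
grasp_force: 29.7
```

>>> apply_moves:
  targets: "0 0 0 0; 0 0 0 0; 0 0 2 0; 0 0 5 0; 0 0 10 0"

```text
t: 11.17
position: [493.8, 292.4, 187.1]
eef_rot: [-2.221, -2.22, 0.006]
wrist_force: [0.0, -0.1, -0.5]
width: 30.1
grasp_force: 29.8
```

>>> apply_moves:
  targets: "0 0 20 0; 0 0 30 0; 0 0 20 0; 0 0 10 0; 0 0 0 0"

```text
t: 11.58
position: [496.6, 293.6, 272.4]
eef_rot: [2.22, 2.219, 0.01]
wrist_force: [1.3, 0.7, -1.5]
width: 29.9
grasp_force: 29.9
```

>>> apply_moves:
  targets: "0 0 0 0; 0 0 0 0; 0 0 0 0"

```text
t: 11.83
position: [493.9, 292.4, 266.3]
eef_rot: [-2.221, -2.219, 0.006]
wrist_force: [-0.8, 0.3, -1.6]
width: 30.2
grasp_force: 29.9
```

```bash
python3 - <<'E'
from look import *
f,P,ok=look("w8",425,-197)
disc(P,ok,91.5,493.5,291.8,22)
E
```

```text
tcp [494.1 292.5 266.4] F [ 0.4 -0.4 -0.6] w 30.1
 tip -1 [477.4 299.4 186.7] [481.9 305.  189.7]
 tip 1 [506.3 297.  190.7] [506.5 297.3 192.2]
 held 2939 ztop 202.0 [482.  276.1 199.7] [506.1 308.8 203.8]
 disc 161 enc 493.5 291.9 22.0 fit [493.5 291.9  21.3]
```

View pics/w8.png

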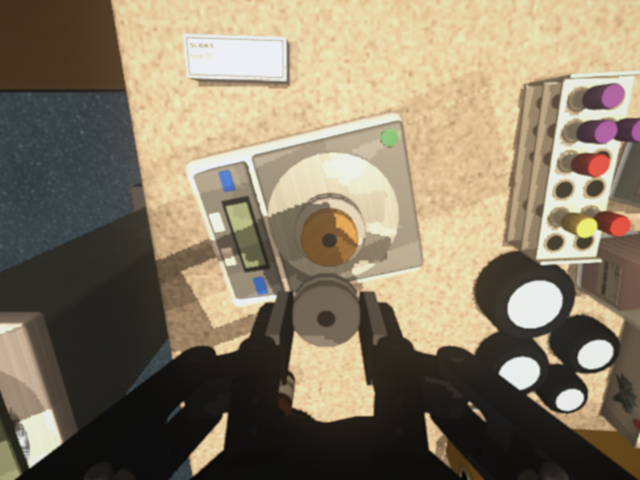

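The 100 g weight is held at (326,310), with the 200 g and 500 g undisturbed at (329,238). On to the 100 g case.

>>> apply_moves:
  targets: "5.7 -39.3 0 0; 5.7 -39.3 0 0; 5.7 -39.3 0 0; 5.7 -39.3 0 0; 5.7 -39.3 0 0"

```text
t: 12.3
position: [522.9, 94.8, 267.2]
eef_rot: [-2.22, -2.22, 0.002]
wrist_force: [0.9, 0.1, -0.3]
width: 29.8
grasp_force: 29.9
```

>>> apply_moves:
  targets: "5.7 -39.3 0 0; 5.7 -39.3 0 0; 5.7 -39.3 0 0; 5.7 -39.3 0 0; 5.7 -39.3 0 0"

```text
t: 12.72
position: [551.4, -101.9, 267.2]
eef_rot: [-2.221, -2.219, 0.001]
wrist_force: [1.0, 1.2, -0.4]
width: 30.2
grasp_force: 29.9
```

>>> apply_moves:
  targets: "5.7 -39.3 0 0; 5.7 -39.3 0 0; 0 0 0 0; 0 0 -20 0; 0 0 -20 0"

```text
t: 13.13
position: [563.9, -180.2, 228.4]
eef_rot: [2.223, 2.217, 0.001]
wrist_force: [-0.5, -0.1, -2.1]
width: 29.9
grasp_force: 29.9
```

>>> apply_moves:
  targets: "0 0 -20 0; 0 0 -20 0; 0 0 -10 0; 0 0 -5 0; 0 0 0 0"

```text
t: 13.55
position: [562.5, -178.1, 171.7]
eef_rot: [-2.22, -2.218, 0.002]
wrist_force: [-0.4, -0.2, -1.1]
width: 29.7
grasp_force: 29.9
```

>>> apply_moves:
  targets: "0 0 0 0; 0 0 0 0; 0 0 0 0; 0 0 0 0; 0 0 0 0"

```text
t: 13.97
position: [563.8, -178.9, 174.4]
eef_rot: [2.221, 2.22, 0.001]
wrist_force: [0.1, 1.1, -1.5]
width: 30.1
grasp_force: 29.9
```

```bash
python3 - <<'E'
from look import *
f,P,ok=look("w9",563,-179)
p=r.get_obs()["position"]
disc(P,ok,p[2]-64.4,p[0]-1.5,p[1]+1,16,f,None,2);outer(P,ok,562,-178.5,25)
E
```

```text
tcp [ 563.7 -178.8  174.2] F [-0.6  0.  -1.4] w 29.9
 tip -1 [ 547.7 -171.7   95.2] [ 551.7 -166.7   98.1]
 tip 1 [ 576.  -173.9   94.5] [ 576.7 -171.9   95.7]
 seat [ 560.5 -185.2   13.8]
 held 2937 ztop 110.1 [ 551.8 -194.   107.8] [ 575.6 -163.   112. ]
 disc 261 enc 563.7 -177.8 18.7 fit [ 562.6 -178.2   15.8]
 outer 32 [ 562.  -178.1   24.7]
```

>>> apply_moves:
  targets: "-0.5 0 -20 0; 0 0 -20 0; 0 0 -15 0; 0 0 -10 0; 0 0 -5 0"

```text
t: 14.43
position: [562.0, -178.3, 101.9]
eef_rot: [-2.22, -2.219, 0.001]
wrist_force: [-0.2, -0.1, -1.0]
width: 29.8
grasp_force: 29.9
```

>>> apply_moves:
  targets: "0 0 0 0; 0 0 0 0; 0 0 0 0; 0 0 0 0; 0 0 0 0"

```text
t: 14.85
position: [563.6, -179.0, 104.6]
eef_rot: [2.221, 2.219, 0.001]
wrist_force: [-1.0, -0.6, -1.9]
width: 30.3
grasp_force: 29.9
```

```bash
python3 - <<'E'
from look import *
f,P,ok=look("w10",563,-179)
p=r.get_obs()["position"]
disc(P,ok,p[2]-64.2,p[0]-1.5,p[1]+1,16,f,None,2);outer(P,ok,562,-178.5,25)
E
```

```text
tcp [ 563.4 -179.   104.3] F [-0.4 -0.  -1.4] w 30.1
 tip -1 [ 546.9 -173.4   24.5] [ 551.  -167.7   27.2]
 tip 1 [ 575.6 -175.6   25.7] [ 576.8 -171.9   27.7]
 seat [ 559.  -178.5   13.8]
 held 2950 ztop 40.3 [ 551.4 -194.4   37.9] [ 575.4 -163.    42.1]
 disc 225 enc 561.3 -179.4 16.8 fit [ 561.5 -178.8   15.6]
 outer 18 [ 562.1 -177.9   24.7]
```

>>> apply_moves:
  targets: "0.3 0.3 -4 0; 0 0 -3 0; 0 0 -2 0; 0 0 -1 0; 0 0 0 0"

```text
t: 15.32
position: [562.8, -178.2, 92.8]
eef_rot: [-2.221, -2.22, 0.001]
wrist_force: [-0.3, 0.3, -0.5]
width: 30.4
grasp_force: 29.9
```

>>> apply_moves:
  targets: "0 0 0 0; 0 0 -1 0; 0 0 0 0; 0 0 0 0; 0 0 0 0"

```text
t: 15.73
position: [563.3, -178.4, 92.6]
eef_rot: [2.222, 2.221, 0.0]
wrist_force: [0.3, -0.9, -0.5]
width: 30.1
grasp_force: 29.9
```

>>> apply_moves:
  targets: "0 0 -0.7 0; 0 0 0 0; 0 0 0 0; 0 0 0 0"

```text
t: 16.07
position: [563.4, -178.5, 92.3]
eef_rot: [2.222, 2.22, 0.0]
wrist_force: [-1.0, 0.9, 3.3]
width: 30.2
grasp_force: 30.3
```

Contact, about 4 N above the hanging weight. Releasing with a small opening: the weight is 32 mm, so I open to about 48 mm.

>>> apply_moves:
  targets: "0 0 0 0; 0 0 0 0; 0 0 0 0; 0 0 0 0; 0 0 0 0"
  grip: 0.58

```text
t: 16.48
position: [563.2, -178.4, 91.6]
eef_rot: [-2.222, -2.221, 0.0]
wrist_force: [0.1, 0.5, 0.8]
width: 49.5
grasp_force: 0.0
```

>>> apply_moves:
  targets: "0 0 5 0; 0 0 15 0; 0 0 30 0; 0 0 40 0; 0 0 30 0"

```text
t: 16.9
position: [563.5, -178.5, 214.3]
eef_rot: [2.221, 2.22, 0.001]
wrist_force: [1.2, 0.4, 0.7]
width: 49.5
grasp_force: 0.0
```

>>> apply_moves:
  targets: "0 0 20 0; 0 0 10 0; 0 0 0 0; 0 0 0 0; 0 0 0 0"

```text
t: 17.32
position: [562.1, -177.9, 239.5]
eef_rot: [-2.22, -2.218, 0.002]
wrist_force: [0.6, -0.4, -0.1]
width: 49.5
grasp_force: 0.0
```

```bash
python3 - <<'E'
from look import *
f,P,ok=look("w11",563,-179)
disc(P,ok,27.8,562,-178,16,f,None,2);outer(P,ok,562,-178.5,25);outer(P,ok,554,-39.5,31);outer(P,ok,424,-195,20)
E
```

```text
tcp [ 561.9 -177.8  239.2] F [-0.4  0.3  0. ] w 49.7
 tip -1 [ 534.8 -187.5  169.8] [ 535.2 -167.2  172.8]
 tip 1 [ 584.3 -187.7  169.5] [ 584.7 -167.4  172.5]
 disc 106 enc 561.0 -178.7 16.0 fit [ 561.2 -178.6   15.3]
 outer 36 [ 561.9 -178.2   24.6]
 outer 36 [553.5 -39.4  30.7]
 outer 36 [ 424.1 -194.9   19.6]
```

View pics/w11.png

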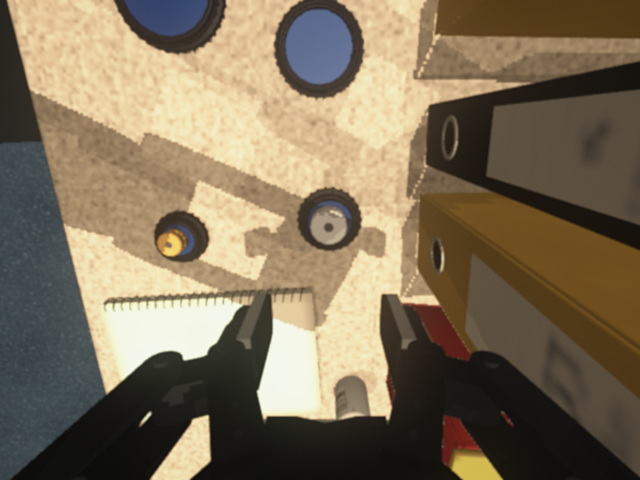

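The 100 g weight is centred in its case at (329,221), and the 50 g sits in its case at (175,240). Back for the 200 g.

>>> apply_moves:
  targets: "-5.6 39 0 0; -5.6 39 0 0; -5.6 39 0 0; -5.6 39 0 0; -5.6 39 0 0"
  grip: 0.78

```text
t: 17.78
position: [533.6, 18.2, 239.6]
eef_rot: [-2.221, -2.217, 0.004]
wrist_force: [1.2, 0.5, 0.7]
width: 66.8
grasp_force: 0.0
```

>>> apply_moves:
  targets: "-5.6 39 0 0; -5.6 39 0 0; -5.6 39 0 0; -5.6 39 0 0; -5.6 39 0 0"

```text
t: 18.2
position: [505.6, 213.1, 239.7]
eef_rot: [-2.221, -2.219, 0.005]
wrist_force: [1.3, 0.4, -0.6]
width: 66.8
grasp_force: 0.0
```

>>> apply_moves:
  targets: "-5.6 39 0 0; -5.6 39 0 0; 0 0 -20 0; 0 0 -20 0; 0 0 -15 0"

```text
t: 18.62
position: [494.0, 290.2, 183.2]
eef_rot: [-2.218, -2.222, 0.007]
wrist_force: [-0.3, -0.5, -0.4]
width: 66.6
grasp_force: 0.0
```

>>> apply_moves:
  targets: "0 0 -5 0; 0 0 0 0; 0 0 0 0; 0 0 0 0; 0 0 0 0"

```text
t: 19.03
position: [496.9, 289.6, 183.0]
eef_rot: [2.222, 2.219, 0.003]
wrist_force: [0.9, 0.2, 0.8]
width: 66.3
grasp_force: 0.0
```

```bash
python3 - <<'E'
from look import *
f,P,ok=look("w12",425,-197)
disc(P,ok,91.5,493.5,291.9,22);collar(P,ok,493.5,291.9,24,76,2)
E
```

```text
tcp [496.9 289.6 183.1] F [1.  0.8 1.1] w 66.7
 tip -1 [461.3 279.3 116.3] [462.  299.6 119.3]
 tip 1 [528.  279.9 116.8] [528.6 300.1 119.8]
 disc 242 enc 493.5 291.9 22.1 fit [493.6 292.1  21.3]
 ring 2241 494.2 292.0 29.1 z 75.9
```

>>> apply_moves:
  targets: "-1.2 2 -12 0; 0 0 -10 0; 0 0 -5 0; 0 0 -1.5 0; 0 0 0 0"

```text
t: 19.5
position: [494.0, 291.3, 151.9]
eef_rot: [-2.221, -2.22, 0.004]
wrist_force: [-0.4, -1.0, 0.0]
width: 66.5
grasp_force: 0.0
```

>>> apply_moves:
  targets: "0 0 0 0; 0 0 0 0; 0 0 0 0; 0 0 0 0"

```text
t: 19.83
position: [495.1, 291.7, 153.7]
eef_rot: [2.222, 2.22, 0.001]
wrist_force: [-0.2, 0.4, 0.0]
width: 66.7
grasp_force: 0.0
```

>>> apply_moves:
  targets: "0 0 0.8 0; 0 0 0 0; 0 0 0 0"

```text
t: 20.08
position: [494.9, 291.6, 154.3]
eef_rot: [2.222, 2.221, 0.001]
wrist_force: [-0.2, -0.5, 0.6]
width: 66.6
grasp_force: 0.0
```

>>> apply_moves:
  targets: "0 0 0 0; 0 0 0 0; 0 0 0 0; 0 0 0 0; 0 0 0 0"
  grip: 0
  squeeze: 40

```text
t: 20.5
position: [495.1, 291.7, 154.6]
eef_rot: [2.222, 2.22, 0.001]
wrist_force: [-0.4, -0.2, 3.0]
width: 41.7
grasp_force: 40.6
```

>>> apply_moves:
  targets: "0 0 0 0; 0 0 0 0; 0 0 2 0; 0 0 5 0; 0 0 10 0"

```text
t: 20.92
position: [493.2, 290.9, 169.2]
eef_rot: [-2.221, -2.219, 0.007]
wrist_force: [-0.1, -0.3, -1.6]
width: 42.1
grasp_force: 40.8
```

>>> apply_moves:
  targets: "0 0 20 0; 0 0 25 0; 0 0 20 0; 0 0 10 0; 0 0 5 0"

```text
t: 21.33
position: [495.7, 292.0, 253.6]
eef_rot: [2.221, 2.22, 0.006]
wrist_force: [0.1, -0.7, -2.2]
width: 41.8
grasp_force: 40.9
```

>>> apply_moves:
  targets: "0 0 0 0; 0 0 0 0; 0 0 0 0; 0 0 0 0"

```text
t: 21.67
position: [494.0, 291.2, 249.3]
eef_rot: [-2.221, -2.22, 0.005]
wrist_force: [0.2, 0.0, -1.4]
width: 42.0
grasp_force: 40.9
```

```bash
python3 - <<'E'
from look import *
f,P,ok=look("w13",425,-197)
p=r.get_obs()["position"]
disc(P,ok,p[2]-62.5,p[0]-1.5,p[1]+1,22,f,None,2.5)
disc(P,ok,76,494.2,292,29)
E
```

```text
tcp [494.1 291.3 249.4] F [ 0.   0.8 -2.3] w 42.0
 tip -1 [470.6 296.4 171.8] [476.  306.5 174.4]
 tip 1 [512.2 297.9 173.2] [512.5 298.7 174.7]
 held 5991 ztop 186.2 [476.1 269.5 183.9] [512.1 313.6 188.1]
 disc 377 enc 492.6 294.0 25.3 fit [491.9 292.2  21.9]
 disc 222 enc 494.1 292.1 28.9 fit [494.2 294.2  27. ]
```

>>> apply_moves:
  targets: "6.8 -36.8 0 0; 6.8 -36.8 0 0; 6.8 -36.8 0 0; 6.8 -36.8 0 0; 6.8 -36.8 0 0"

```text
t: 22.13
position: [528.5, 106.1, 250.3]
eef_rot: [-2.221, -2.221, 0.001]
wrist_force: [1.0, 0.2, -1.4]
width: 41.9
grasp_force: 40.9
```

>>> apply_moves:
  targets: "6.8 -36.8 0 0; 6.8 -36.8 0 0; 6.8 -36.8 0 0; 6.8 -36.8 0 0; 0 0 0 0"

```text
t: 22.55
position: [557.0, -46.2, 250.8]
eef_rot: [2.227, 2.211, -0.004]
wrist_force: [-0.1, 0.2, -2.4]
width: 42.2
grasp_force: 40.9
```

>>> apply_moves:
  targets: "0 0 -20 0; 0 0 -25 0; 0 0 -20 0; 0 0 -10 0; 0 0 -5 0"

```text
t: 22.97
position: [554.4, -39.2, 168.3]
eef_rot: [-2.219, -2.217, 0.004]
wrist_force: [-0.2, 0.4, -2.3]
width: 41.9
grasp_force: 41.0
```

>>> apply_moves:
  targets: "0 0 0 0; 0 0 0 0; 0 0 0 0; 0 0 0 0; 0 0 0 0"

```text
t: 23.38
position: [556.8, -39.7, 172.4]
eef_rot: [2.221, 2.219, 0.002]
wrist_force: [-0.8, -0.4, -1.7]
width: 41.8
grasp_force: 41.0
```

```bash
python3 - <<'E'
from look import *
f,P,ok=look("w14",553,-40)
p=r.get_obs()["position"]
disc(P,ok,p[2]-63,p[0]-1.5,p[1]+1,22,f,None,2);outer(P,ok,553.5,-39.4,31)
E
```

```text
tcp [556.6 -39.7 172.1] F [ 0.3  0.2 -2.6] w 41.9
 tip -1 [535.8 -29.   94.3] [538.4 -25.7  97.2]
 tip 1 [574.6 -32.1  95.3] [575.4 -30.6  97.9]
 seat [550.3 -44.6  16.7]
 seat [556.9 -25.7  12.3]
 held 6038 ztop 109.3 [538.7 -61.2 107. ] [574.5 -17.3 111.3]
 disc 370 enc 555.1 -37.0 25.3 fit [554.9 -38.7  22. ]
 outer 27 [553.5 -39.1  30.6]
```

>>> apply_moves:
  targets: "-1 0 -20 0; 0 0 -20 0; 0 0 -15 0; 0 0 -10 0; 0 0 -5 0"

```text
t: 23.85
position: [554.2, -39.4, 99.8]
eef_rot: [-2.221, -2.219, 0.002]
wrist_force: [-0.7, 0.5, -1.4]
width: 41.7
grasp_force: 41.0
```

>>> apply_moves:
  targets: "0 0 0 0; 0 0 0 0; 0 0 0 0; 0 0 0 0; 0 0 0 0"

```text
t: 24.27
position: [555.7, -39.8, 102.1]
eef_rot: [2.221, 2.219, 0.002]
wrist_force: [-0.5, 0.4, -2.2]
width: 41.6
grasp_force: 41.0
```

```bash
python3 - <<'E'
from look import *
f,P,ok=look("w15",553,-40)
p=r.get_obs()["position"]
disc(P,ok,p[2]-63,p[0]-1.5,p[1]+1,22,f,None,2);outer(P,ok,553.5,-39.4,31)
E
```

```text
tcp [555.5 -39.7 101.9] F [-1.3 -0.2 -1. ] w 41.9
 tip -1 [534.2 -29.5  24.8] [537.3 -25.3  27.8]
 tip 1 [573.7 -32.9  25.4] [574.6 -31.1  27.8]
 held 6041 ztop 39.0 [537.6 -61.6  36.7] [573.5 -17.2  41.1]
 disc 371 enc 554.1 -37.0 25.3 fit [553.9 -38.9  22. ]
 outer 18 [553.7 -38.6  30.6]
```

Centred. Underside is about 23.9; lowering gently by about 12 mm.

>>> apply_moves:
  targets: "0 0 -4 0; 0 0 -3 0; 0 0 -2 0; 0 0 -1 0; 0 0 0 0"

```text
t: 24.73
position: [554.8, -39.6, 90.8]
eef_rot: [-2.222, -2.22, 0.001]
wrist_force: [0.3, 0.6, -1.7]
width: 42.1
grasp_force: 40.9
```

>>> apply_moves:
  targets: "0 0 0 0; 0 0 0 0; 0 0 -0.7 0; 0 0 0 0; 0 0 0 0"

```text
t: 25.15
position: [555.2, -39.6, 90.6]
eef_rot: [2.222, 2.22, 0.0]
wrist_force: [-0.7, -0.1, -0.1]
width: 41.6
grasp_force: 41.2
```

>>> apply_moves:
  targets: "0 0 -0.7 0; 0 0 0 0; 0 0 0 0; 0 0 0 0"

```text
t: 25.48
position: [555.2, -39.7, 90.6]
eef_rot: [2.222, 2.22, 0.0]
wrist_force: [-2.3, -0.3, 5.3]
width: 41.7
grasp_force: 41.7
```

>>> apply_moves:
  targets: "0 0 0 0; 0 0 0 0; 0 0 0 0; 0 0 0 0; 0 0 0 0"
  grip: 0.7

```text
t: 25.9
position: [555.0, -39.6, 89.6]
eef_rot: [-2.222, -2.221, 0.0]
wrist_force: [-1.5, 0.0, -0.2]
width: 59.8
grasp_force: 0.0
```

>>> apply_moves:
  targets: "0 0 5 0; 0 0 15 0; 0 0 30 0; 0 0 40 0; 0 0 30 0"

```text
t: 26.32
position: [555.3, -39.7, 212.1]
eef_rot: [2.221, 2.22, 0.001]
wrist_force: [0.9, -0.4, 1.1]
width: 60.0
grasp_force: 0.0
```

>>> apply_moves:
  targets: "0 0 20 0; 0 0 10 0; 0 0 0 0; 0 0 0 0; 0 0 0 0"

```text
t: 26.73
position: [553.8, -39.4, 237.6]
eef_rot: [-2.22, -2.218, 0.003]
wrist_force: [0.1, -0.5, -1.2]
width: 59.3
grasp_force: 0.0
```

```bash
python3 - <<'E'
from look import *
f,P,ok=look("w16",553,-40)
disc(P,ok,27.3,553.5,-39,22,f,None,2);outer(P,ok,553.5,-39.4,31);outer(P,ok,440,1.5,38)
E
```

```text
tcp [553.7 -39.3 237.2] F [-0.5  0.2  0.5] w 59.9
 tip -1 [519.2 -48.6 169.7] [521.8 -28.5 172.7]
 tip 1 [581.1 -48.1 169.2] [581.6 -29.5 172.2]
 disc 141 enc 552.9 -39.5 21.9 fit [553.  -39.4  21.3]
 outer 36 [553.4 -39.3  30.7]
 outer 36 [440.6   1.4  37.8]
```

View pics/w16.png

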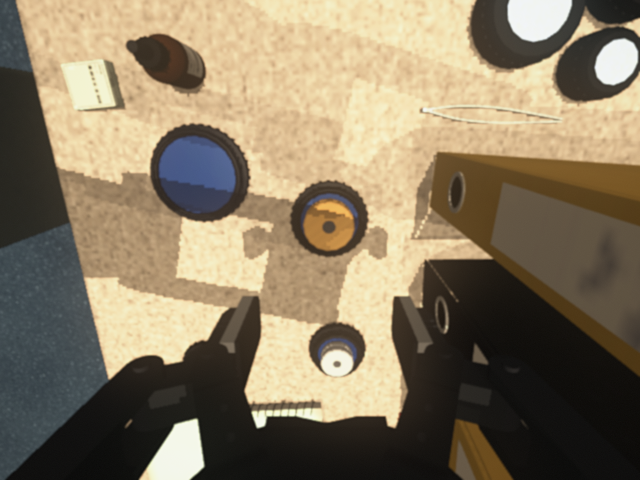

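The 200 g sits centred in its case at (329,220), and the dropper stands untouched at (165,60). Now the 500 g.

>>> apply_moves:
  targets: "-6.5 36.7 0 0; -6.5 36.7 0 0; -6.5 36.7 0 0; -6.5 36.7 0 0; -6.5 36.7 0 0"
  grip: 0.97

```text
t: 27.2
position: [521.0, 145.1, 237.5]
eef_rot: [-2.221, -2.218, 0.005]
wrist_force: [0.2, 0.4, 0.2]
width: 82.8
grasp_force: 0.0
```

>>> apply_moves:
  targets: "-6.5 36.7 0 0; -6.5 36.7 0 0; -6.5 36.7 0 0; -6.5 36.7 0 0; 0 0 0 0"

```text
t: 27.62
position: [493.8, 296.1, 237.6]
eef_rot: [-2.212, -2.225, 0.002]
wrist_force: [-0.6, -0.6, 0.1]
width: 82.8
grasp_force: 0.0
```

>>> apply_moves:
  targets: "0 0 -20 0; 0 0 -25 0; 0 0 -20 0; 0 0 -10 0; 0 0 -5 0"

```text
t: 28.03
position: [494.5, 289.5, 156.0]
eef_rot: [-2.221, -2.218, 0.01]
wrist_force: [0.4, 0.5, 0.0]
width: 83.1
grasp_force: 0.0
```

>>> apply_moves:
  targets: "0 0 0 0; 0 0 0 0; 0 0 0 0; 0 0 0 0; 0 0 0 0"

```text
t: 28.45
position: [497.3, 290.9, 161.0]
eef_rot: [2.222, 2.22, 0.004]
wrist_force: [0.3, 0.1, -0.3]
width: 82.9
grasp_force: 0.0
```

```bash
python3 - <<'E'
from look import *
f,P,ok=look("w17",425,-197)
disc(P,ok,76,494.1,292.1,29)
E
```

```text
tcp [497.1 290.9 160.8] F [-0.3 -0.   0.3] w 83.0
 tip -1 [448.9 281.4 100. ] [454.2 301.7 102.9]
 tip 1 [536.4 280.9 100.3] [540.6 301.8 103.3]
 disc 314 enc 494.2 292.1 29.1 fit [494.2 292.5  28.3]
```

>>> apply_moves:
  targets: "-1 1 -12 0; 0 0 -10 0; 0 0 -6 0; 0 0 -2 0; 0 0 0 0"

```text
t: 28.92
position: [494.5, 291.3, 128.0]
eef_rot: [-2.221, -2.22, 0.005]
wrist_force: [-0.7, -0.5, -0.2]
width: 82.9
grasp_force: 0.0
```

>>> apply_moves:
  targets: "0 0 0 0; 0 0 0 0; 0 0 0 0; 0 0 0 0; 0 0 0 0"

```text
t: 29.33
position: [495.8, 291.8, 130.1]
eef_rot: [2.222, 2.22, 0.001]
wrist_force: [-0.4, -0.2, -1.8]
width: 82.7
grasp_force: 0.0
```

>>> apply_moves:
  targets: "0 0 0 0; 0 0 0 0; 0 0 0 0; 0 0 0 0; 0 0 0 0"
  grip: 0
  squeeze: 70

```text
t: 29.75
position: [496.1, 291.9, 130.6]
eef_rot: [2.222, 2.22, 0.002]
wrist_force: [0.3, -0.9, 5.5]
width: 55.4
grasp_force: 75.3
```

>>> apply_moves:
  targets: "0 0 0 0; 0 0 0 0; 0 0 2 0; 0 0 5 0; 0 0 10 0"

```text
t: 30.17
position: [493.2, 290.7, 144.1]
eef_rot: [-2.22, -2.219, 0.01]
wrist_force: [-0.0, -0.3, -5.1]
width: 55.5
grasp_force: 75.0
```

>>> apply_moves:
  targets: "0 0 20 0; 0 0 25 0; 0 0 25 0; 0 0 20 0; 0 0 10 0"

```text
t: 30.58
position: [496.5, 292.1, 250.0]
eef_rot: [2.221, 2.22, 0.007]
wrist_force: [1.1, -0.0, -4.8]
width: 55.2
grasp_force: 75.4
```

>>> apply_moves:
  targets: "0 0 0 0; 0 0 0 0; 0 0 0 0; 0 0 0 0"

```text
t: 30.92
position: [494.2, 291.1, 244.3]
eef_rot: [-2.221, -2.219, 0.007]
wrist_force: [0.3, 0.1, -5.2]
width: 55.4
grasp_force: 75.5
```

```bash
python3 - <<'E'
from look import *
f,P,ok=look("w18",425,-197)
p=r.get_obs()["position"]
disc(P,ok,p[2]-54,p[0]-1.5,p[1]+1,29,f,None,2.5)
E
```

```text
tcp [494.4 291.2 244.4] F [ 0.7  0.5 -4.7] w 55.1
 tip -1 [464.2 299.6 166.3] [469.7 309.5 169.1]
 tip 1 [519.5 299.3 170.5] [519.5 299.3 170.5]
 held 11838 ztop 189.6 [469.9 263.4 187.3] [519.  320.8 191.7]
 disc 474 enc 492.9 294.6 32.3 fit [492.2 292.1  28.8]
```

>>> apply_moves:
  targets: "-6.4 -36.3 0 0; -6.4 -36.3 0 0; -6.4 -36.3 0 0; -6.4 -36.3 0 0; -6.4 -36.3 0 0"

```text
t: 31.38
position: [462.3, 108.8, 245.6]
eef_rot: [-2.22, -2.221, 0.002]
wrist_force: [0.2, 0.2, -4.3]
width: 55.6
grasp_force: 75.7
```

>>> apply_moves:
  targets: "-6.4 -36.3 0 0; -6.4 -36.3 0 0; -6.4 -36.3 0 0; 0 0 0 0; 0 0 0 0"

```text
t: 31.8
position: [443.7, -0.5, 246.0]
eef_rot: [-2.227, -2.214, 0.001]
wrist_force: [1.4, 0.6, -5.3]
width: 55.5
grasp_force: 75.6
```

>>> apply_moves:
  targets: "0 0 -20 0; 0 0 -25 0; 0 0 -20 0; 0 0 -10 0; 0 0 -5 0"

```text
t: 32.22
position: [442.9, 2.6, 164.5]
eef_rot: [-2.218, -2.219, 0.004]
wrist_force: [0.0, -0.2, -5.2]
width: 55.5
grasp_force: 75.7
```

>>> apply_moves:
  targets: "0 0 0 0; 0 0 0 0; 0 0 0 0; 0 0 0 0; 0 0 0 0"

```text
t: 32.63
position: [445.1, 1.2, 167.8]
eef_rot: [2.221, 2.219, 0.002]
wrist_force: [-0.3, 0.1, -4.1]
width: 55.3
grasp_force: 75.7
```

```bash
python3 - <<'E'
from look import *
f,P,ok=look("w19",440,0)
p=r.get_obs()["position"]
disc(P,ok,p[2]-54.6,p[0]-1.5,p[1]+1,29,f,None,2);outer(P,ok,440.6,1.4,38)
E
```

```text
tcp [444.9   1.2 167.6] F [ 0.3 -0.7 -5. ] w 55.0
 tip -1 [415.7  10.1  89.9] [420.3  19.   92.7]
 tip 1 [470.3   9.2  91.5] [471.   10.7  93.7]
 seat [432.9   1.1  18.6]
 seat [444.1  17.3  18. ]
 held 11884 ztop 113.2 [420.4 -27.  110.9] [469.4  30.9 115.1]
 disc 452 enc 443.5 4.6 32.2 fit [443.3   2.2  28.7]
 outer 23 [440.6   1.7  37.6]
```

View pics/w19.png

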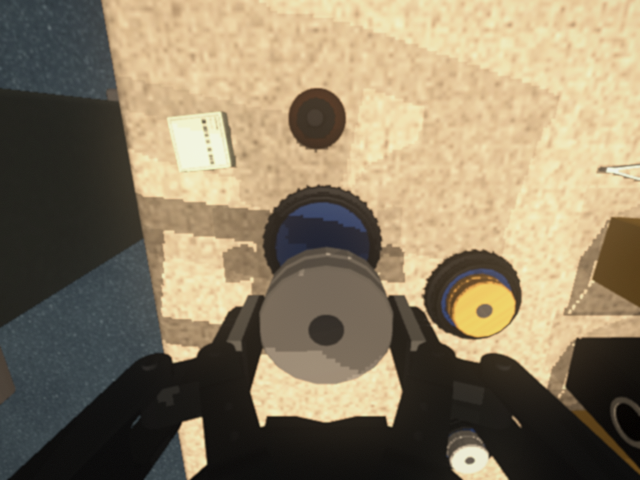

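The 500 g is held at (326,315) above its case at (322,240). The dropper stands at (317,118), under the camera but well below it. I'll correct x by −2.5 mm and go down.

>>> apply_moves:
  targets: "-2.5 -0.5 -20 0; 0 0 -20 0; 0 0 -15 0; 0 0 -7 0; 0 0 -3 0"

```text
t: 33.1
position: [441.1, 0.8, 100.8]
eef_rot: [-2.221, -2.219, 0.002]
wrist_force: [0.4, 0.0, -5.8]
width: 55.3
grasp_force: 75.8
```

>>> apply_moves:
  targets: "0 0 0 0; 0 0 0 0; 0 0 0 0; 0 0 0 0; 0 0 0 0"

```text
t: 33.52
position: [442.5, 0.7, 102.4]
eef_rot: [2.221, 2.22, 0.002]
wrist_force: [-0.1, 0.1, -5.4]
width: 55.7
grasp_force: 75.8
```

```bash
python3 - <<'E'
from look import *
f,P,ok=look("w20",440,0)
p=r.get_obs()["position"]
disc(P,ok,p[2]-54.4,p[0]-1.5,p[1]+1,29,f,None,2);outer(P,ok,440.6,1.4,38)
E
```

```text
tcp [442.3   0.7 102.3] F [-0.6  1.  -5.3] w 55.3
 tip -1 [413.8  11.5  24.6] [417.4  18.   26.5]
 tip 1 [467.6   8.6  26.1] [468.3  10.1  28.3]
 seat [446.3  22.1  13.1]
 held 11924 ztop 47.9 [417.6 -27.1  45.5] [467.   30.5  51.2]
 disc 458 enc 440.8 4.7 32.1 fit [440.6   1.7  28.7]
 outer 18 [440.7   1.9  37.7]
```

Perfectly centred. Underside is about 24; lowering about 12 mm.

>>> apply_moves:
  targets: "0 0 -4 0; 0 0 -3 0; 0 0 -2 0; 0 0 -1 0; 0 0 0 0"

```text
t: 33.98
position: [441.4, 0.9, 91.1]
eef_rot: [-2.222, -2.22, 0.001]
wrist_force: [-0.2, 0.2, -5.2]
width: 55.5
grasp_force: 75.8
```

>>> apply_moves:
  targets: "0 0 0 0; 0 0 0 0; 0 0 -0.7 0; 0 0 0 0; 0 0 0 0"

```text
t: 34.4
position: [441.8, 0.8, 91.0]
eef_rot: [2.222, 2.221, 0.0]
wrist_force: [0.4, -0.2, -5.0]
width: 55.5
grasp_force: 75.8
```

>>> apply_moves:
  targets: "0 0 -0.7 0; 0 0 0 0; 0 0 0 0; 0 0 0 0"

```text
t: 34.73
position: [442.0, 0.7, 90.6]
eef_rot: [2.222, 2.22, 0.0]
wrist_force: [-0.6, -0.8, -0.4]
width: 55.5
grasp_force: 76.4
```

>>> apply_moves:
  targets: "0 0 -0.5 0; 0 0 0 0; 0 0 0 0; 0 0 0 0"

```text
t: 35.07
position: [442.0, 0.7, 90.6]
eef_rot: [2.222, 2.221, -0.0]
wrist_force: [-3.3, 0.4, 5.7]
width: 55.2
grasp_force: 77.2
```

>>> apply_moves:
  targets: "0 0 0 0; 0 0 0 0; 0 0 0 0; 0 0 0 0; 0 0 0 0"
  grip: 0.9

```text
t: 35.48
position: [442.1, 0.7, 89.9]
eef_rot: [2.222, 2.22, 0.0]
wrist_force: [-0.8, 1.0, 0.5]
width: 76.7
grasp_force: 0.0
```

>>> apply_moves:
  targets: "0 0 5 0; 0 0 15 0; 0 0 30 0; 0 0 40 0; 0 0 30 0"

```text
t: 35.9
position: [442.0, 0.8, 212.2]
eef_rot: [2.221, 2.22, 0.001]
wrist_force: [1.2, 0.2, -0.2]
width: 76.9
grasp_force: 0.0
```

>>> apply_moves:
  targets: "0 0 20 0; 0 0 10 0; 0 0 0 0; 0 0 0 0; 0 0 0 0"

```text
t: 36.32
position: [440.6, 1.0, 237.9]
eef_rot: [-2.22, -2.219, 0.003]
wrist_force: [-0.4, 0.1, -0.4]
width: 77.0
grasp_force: 0.0
```

```bash
python3 - <<'E'
from look import *
f,P,ok=look("w21",440,0)
disc(P,ok,36,440.6,1.4,29,f,None,2);outer(P,ok,440.6,1.4,38)
t=r.grab_frame("top");cv2.imwrite("pics/top2.png",cv2.resize(t["pixels"][180:330,140:460],None,fx=2.4,fy=2.4)[...,::-1])
E
```

```text
tcp [440.5   1.  237.7] F [ 0.3  0.  -0. ] w 76.7
 tip -1 [399.5  -8.3 175.2] [400.3  11.  178.1]
 tip 1 [476.4  -8.  174. ] [477.1  10.9 177. ]
 seat [440.6   1.7  30.6]
 disc 193 enc 439.9 0.8 29.0 fit [439.9   0.9  28.3]
 outer 36 [440.5   1.5  37.7]
```

View pics/w21.png

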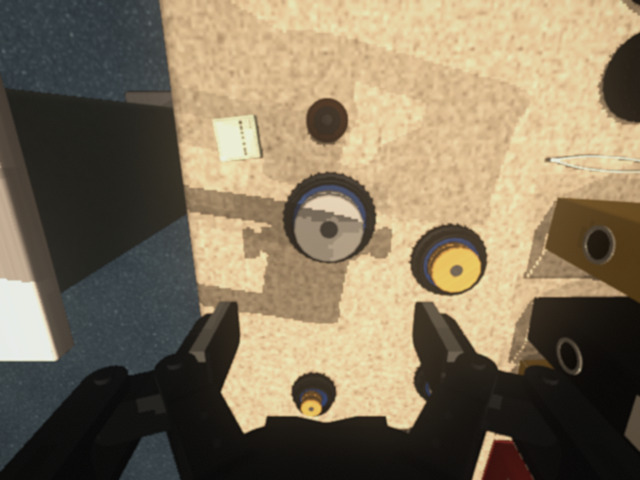

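The 500 g sits flat and centred in its case at (329,225), and the dropper stands at (326,120). The 200 g is in place at (455,268) and the 50 g at (311,403). Handing in.

```bash
python3 -c "
from rig import r
print(r.hand_in())"
```

```text
the job is handed in; nothing more can be done
None
```

All four weights sit flat in their own cases, placed in the order 50, 100, 200 and 500 g in about 36 s; the dropper was left standing where it was, and the job is handed in.

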